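# Swap the spent sample vial in a push-through changer

### The job

Replace the spent amber vial in the sample changer: take the fresh green-capped vial from the blue cradle, lay it on the loading rails in front of the bore that holds the amber vial, let go of it, and then push it into the bore until its rear end is flush with the front face of the block, so that the amber vial is driven out at the back and falls into the yellow bin. Leave the two blue-capped vials, the bottle and the screwdriver where they are.

Things in the scene. Friction and masses are not known exactly. Their poses are not given: they have to be found in the camera images.
- changer: Fixed white plinth 62 mm high (x -110 to 44, y -90 to 90 mm) with a dark grey-blue block (x 0 to 44, top z 118 mm) pierced by three parallel level through bores, 28 mm wide, axes at y +55, 0, -55, z 90 mm. Origin on the bench below the middle of the block's front (loading) face; x along the bores to the exit side, away from the robot; z up. Place and yaw (within 0.3 rad) vary.
- bin: Yellow open bin, 130 (x) x 190 (y) x 58 mm high, walls 4 mm, fixed behind the changer. Origin under its centre, at changer x +111 mm, y 0; axes parallel to the changer's.
- cradle: Blue base plate 110 x 90 x 12 mm with one pair of rails (rods and web 20 mm wide overall, 80 mm long, along its x) on which the fresh vial lies. Fixed; place and yaw vary. Origin on the bench under its centre; z up.
- fresh: Fresh vial: rigid cylinder 22 mm in diameter, 60 mm long, white with a green cap of the same diameter (16 mm long, at its -x end), 25 to 50 g. Origin at its centre, x along its axis. Starts lying in the cradle, axis 45 mm above the bench, along the cradle's x, cap to the robot. May go into the bore either way round.
- spent: Spent vial: same size, amber brown with a red cap (-x end, to the robot). Origin at its centre, x along its axis. Starts in one of the three bores, cap end about flush (within 3 mm) with the block's front face, other end 16 mm out of the block's back. It slides out ahead of the vial pushed in and drops down a steel chute into the bin.
- good_a: Good vial, to be left: same size, white with a blue cap. Origin at its centre, x along its axis. Starts in another of the bores, like the spent one.
- good_b: Second good vial, to be left: just like good_a, in the remaining bore.
- home0 (a point): Where the centre of a fully home vial lies in the +y bore (changer x 30, y +55, z 90 mm): its rear end is then flush with the block's front face. There is no stop in the bore: a vial goes as far as it is pushed, and stays there.
- home1 (a point): The same for the middle bore (y 0).
- home2 (a point): The same for the -y bore (y -55 mm).
- rail0 (a point): Middle of the open loading rails of the +y bore, at a lying vial's axis (changer x -50, y +55, z 90 mm). Two steel rods, 15 mm apart, run from x -100 mm through the bore; a vial laid on them centres itself, axis at z 90 mm. Rods and web are 20 mm wide overall, rod tops 9 mm below the vial's axis; the deck at either side is 28 mm below that axis.
- rail1 (a point): The same for the middle bore (y 0).
- rail2 (a point): The same for the -y bore (y -55 mm).
- bottle: Bystander: clear bottle with green cap, 60 mm in diameter, 130 mm high, standing on the bench to the robot's right. Origin under its centre.
- screwdriver: Bystander: screwdriver with red handle lying on the bench between robot and changer, to the right, about along y. Origin at its underside.
Not all that is in view belongs to the job. Of the things like the bin, leave any that is black or grey; of the rest the larger one is meant.

How it is judged:
On the way:
1. the fresh vial lies on a pair of loading rails, let go, wholly or nearly wholly in front of the block (x of fresh in the frame of changer between -0.088 and -0.018 m and z of fresh in the frame of changer between 0.085 and 0.095 m and angle between the x axis of fresh and the x axis of changer, either way round below 0.15 rad and contact force between the fingers and fresh below 0.05 N and linear speed of fresh below 0.03 m/s and (y of fresh in the frame of changer between 0.05 and 0.06 m or y of fresh in the frame of changer between -0.005 and 0.005 m or y of fresh in the frame of changer between -0.06 and -0.05 m)), for 0.2 s.
At the end, for the whole second after the job is handed in: The fresh vial lies in the bore that the spent vial left, its rear end flush with the block's front face to within 6 mm; the spent vial lies at rest in the yellow bin; the blue-capped vials are within 8 mm, the bottle within 20 mm and the screwdriver within 30 mm of where they were (x of fresh in the frame of changer between 0.024 and 0.036 m and z of fresh in the frame of changer between 0.082 and 0.098 m and angle between the x axis of fresh and the x axis of changer, either way round below 0.15 rad and (y of fresh in the frame of changer between 0.05 and 0.06 m or y of fresh in the frame of changer between -0.005 and 0.005 m or y of fresh in the frame of changer between -0.06 and -0.05 m) and x of spent in the frame of bin between -0.065 and 0.065 m and y of spent in the frame of bin between -0.095 and 0.095 m and height (world z) of spent below 0.058 m and linear speed of fresh below 0.02 m/s and linear speed of spent below 0.03 m/s and distance of each of good_a, good_b from where it was at the start of the episode below 0.008 m and distance of bottle from where it was at the start of the episode below 0.02 m and distance of screwdriver from where it was at the start of the episode below 0.03 m); the robot touches nothing.
It fails at once if a good vial is pushed more than 15 mm (distance of any of good_a, good_b from where it was at the start of the episode above 0.015 m).
It fails at once if the bottle is tipped over (angle between bottle's own z axis and vertical above 0.5 rad).
It also fails if it takes over 48 s, if anything falls off the work surface, if the arm or the gripper's body presses on something with over 40 N, if the wrist force passes 120 N, or if a joint passes its speed limit or range.

### The arm

A 6-joint arm with a two-finger parallel gripper is mounted at the origin on the work surface. World frame = base frame: x ahead of the robot, y to its left, z up, the work surface at z = 0. Lengths are in m, angles in rad, forces in N, time in s.
With the tool pointing down it reaches from about 0.275 to 0.875 m from the base axis. Payload 12.5 kg.
Tool frame: the origin (TCP) lies on the centre line of the jaws, within the pads' length; the fingertips stand r.finger_overhang ahead of it and the grasp point (between the pads) lies 3 mm ahead of it (r.finger_overhang is the distance from the TCP to the fingertips, in m); z points along the fingers, y is the line along which they close (so a half turn about z gives the same grasp; the last joint's range is limited). The gripper opens to 85 mm and grips with 20 to 120 N. Pads are 22 mm wide; open, the fingers measure 114 mm over their backs; the gripper's body (76 mm by 85 mm) begins 54 mm behind the grasp point. The pads swing forward as they close: fully open they stand 13 mm farther back than shut.
Start: joints at [1.193, 0.351, 1.652, -0, 1.139, -0.085], TCP at [0.159, 0.527, 0.253] pointing down, gripper open.
Joint ranges: [-2.75, 2.75], [-0.79, 2.1], [0.01, 2.65], [-1.57, 4.71], [0.07, 3.14], [-2.87, 2.87]. Speed limits (rad/s): [2.22, 2.22, 2.79, 3.14, 3.14, 3.14].

### API

Orientations are given as a unit quaternion [x, y, z, w].
In Python, from cell import r, optics gives the robot as it stands. The module is installed in compiled form; this text tells all that it offers. Calls block until the motion is done:
- r.move_to(position, orientation): joint-space move of the TCP to a pose.
- r.move_linear(position, rot=None, vel=0.15): straight line of the TCP; rot=None keeps the orientation; vel is the mean speed in m/s.
- r.set_joints(angles): joint-space move.
- r.set_gripper(opening, squeeze=None): opening from 0.0 (shut) to 1.0 (fully open); squeeze is the grip in N (None keeps the last); returns when the fingers have stopped.
- r.sleep(seconds).
- r.inverse_kinematics(position, orientation): joint angles nearest the present ones, or None.
- optics.get_image(name): name is "scene" or "top"; returns a dict with "pixels" (480x640x3 uint8, red, green, blue), "depth" (480x640 float32, m along the optical axis (not along the pixel's ray), 0 where there is no reading), "fx", "fy", "cx", "cy" (pixels), "camera_from_world" (4x4, takes a point from world to camera coordinates). Camera axes: x right, y down, z forward; pixel columns grow to the right and rows downward; lengths in m; the calibration is good to about 2 mm. A picture is of the moment at which its call begins.
A pose or a line that the arm cannot do raises r.PlanningError and nothing moves.
- r.hand_in(): hands the job in; it is judged then, once.
Readings, each from a call of its own:
- r.current_t(): time.
- r.current_q(): joint angles.
- r.current_qvel(): joint speeds.
- r.current_effort(): joint torques, N m.
- r.current_tool_pos(): TCP position.
- r.current_ee_rot(): TCP orientation.
- r.current_contact_force(): force on the tool from outside, world axes, zero at the start.
- r.current_torque(): the same for the moment, N m.
- r.current_opening(): opening from 0.0 (shut) to 1.0 (fully open).
- r.current_finger_force(): force on a finger pad.
Only numpy, scipy, OpenCV 4.12 (cv2) and the standard library are available. Lean on these libraries where they do the work, as an engineer would, in place of code of your own. Each camera call takes 0.05 s, during which the arm holds its last target. There are 200 camera calls.

## Working session

There is one attempt and no reset: what is moved stays moved. The work goes in short steps, each a Python script; the robot and the scene stay as the last script left them, time stands still between calls to the robot, and variables do not carry over. Pictures are saved under pics/ and viewed, at most 10 in all, crops included, and the job is handed in when it is done.

```bash
mkdir -p pics; ls
python3 - <<'E'
from cell import r, optics
import cv2, numpy as np, pickle
d={}
for n in("scene","top"):
    i=optics.get_image(n); d[n]=i
    cv2.imwrite(f"pics/{n}0.png",i["pixels"][:,:,::-1])
    print(n,i["fx"],i["cx"],i["cy"],np.round(i["camera_from_world"],3).tolist(), (i["depth"]>0).mean())
pickle.dump(d,open("d0.pkl","wb"))
print(r.finger_overhang,r.current_t(),r.current_ee_rot(),r.current_opening())
E
```

```text
pics
scene 482.7824935065226 314.55518042827816 239.0035989016086 [[0.504, 0.864, 0.004, -0.222], [0.708, -0.411, -0.574, -0.36], [-0.494, 0.292, -0.819, 1.362], [0.0, 0.0, 0.0, 1.0]] 0.9959244791666667
top 614.600436134579 311.46722662879483 227.5903426034232 [[0.012, -1.0, -0.004, -0.051], [-0.992, -0.011, -0.127, 0.555], [0.127, 0.005, -0.992, 1.106], [0.0, 0.0, 0.0, 1.0]] 0.9959147135416667
0.022 0.1 [ 1.45868288e-01  9.89303863e-01 -5.42725738e-04 -1.22767298e-04] 1.0003233924839119
```

View pics/scene0.png

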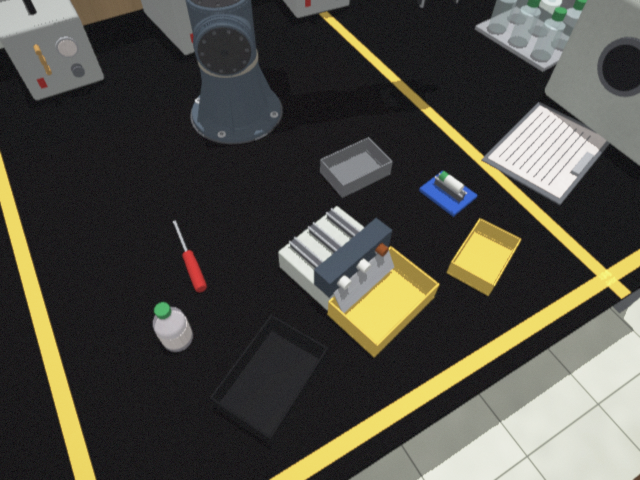

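View pics/top0.png

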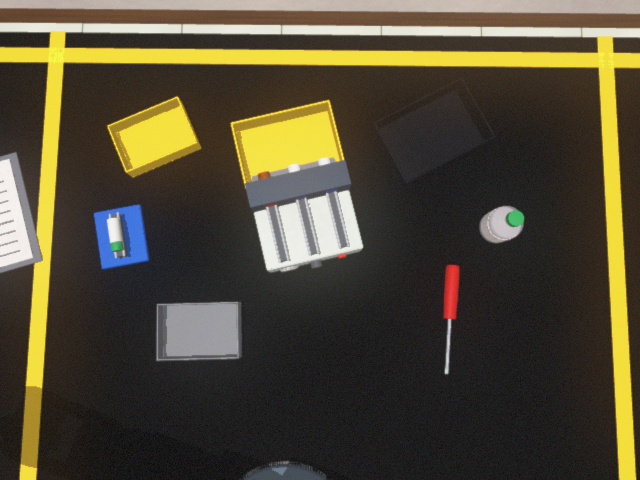

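The scene view shows the amber vial in the +y bore, at scene px (382,250) and top px (264,176). The dark block sits at top (298,183), and the rails run down from it. The fresh vial lies in the blue cradle at top (116,235), cap towards the robot. The large yellow bin is behind the block; the small yellow, grey and black ones are decoys.

```bash
cat > h.py <<'E'
import numpy as np, cv2
def cloud(i):
    v,u=np.mgrid[:480,:640]; d=i["depth"]
    P=np.stack([(u-i["cx"])/i["fx"]*d,(v-i["cy"])/i["fy"]*d,d],-1)
    T=np.linalg.inv(i["camera_from_world"]); return P@T[:3,:3].T+T[:3,3]
def ray_z(i,uv,z):
    T=np.linalg.inv(i["camera_from_world"]); uv=np.atleast_2d(uv).astype(float)
    d=np.c_[(uv[:,0]-i["cx"])/i["fx"],(uv[:,1]-i["cy"])/i["fy"],np.ones(len(uv))]@T[:3,:3].T
    return T[:3,3]+d*((z-T[2,3])/d[:,2])[:,None]
def rays(i,uv):
    T=np.linalg.inv(i["camera_from_world"]); d=T[:3,:3]@[(uv[0]-i["cx"])/i["fx"],(uv[1]-i["cy"])/i["fy"],1]
    return T[:3,3],d/np.linalg.norm(d)
def tri(i1,uv1,i2,uv2):
    A=np.zeros((3,3));b=np.zeros(3);L=[rays(i1,uv1),rays(i2,uv2)]
    for o,d in L: M=np.eye(3)-np.outer(d,d);A+=M;b+=M@o
    p=np.linalg.solve(A,b); n=np.cross(L[0][1],L[1][1])
    return p,abs((L[0][0]-L[1][0])@n)/np.linalg.norm(n)
def big(m):
    n,l,s,c=cv2.connectedComponentsWithStats(m.astype(np.uint8)); k=1+np.argmax(s[1:,4]); return l==k
E
cat > m.py <<'E'
import pickle; from h import *
d=pickle.load(open("d0.pkl","rb")); R={}
for n,i in d.items():
    P=cloud(i); hsv=cv2.cvtColor(i["pixels"],cv2.COLOR_RGB2HSV); H,S,V=[hsv[...,k].astype(int) for k in range(3)]
    blue=big((H>105)&(H<125)&(S>150)&(V>100))
    ys,xs=np.nonzero(blue); x0,x1,y0,y1=xs.min(),xs.max(),ys.min(),ys.max()
    box=np.zeros_like(blue); box[y0-25:y1+1,x0:x1+1]=1
    g=big((H>45)&(H<85)&(S>90)&(V>50)&box)
    q=P[blue]; rect=cv2.minAreaRect(q[abs(q[:,2]-.012)<.006][:,:2].astype(np.float32)); print(n,"cradle",rect,np.median(q[:,2]))
    m=box&(P[...,2]>.047); q=P[m]; print(" vial",len(q),"zmax",np.percentile(q[:,2],[50,95,99]),cv2.minAreaRect(q[:,:2].astype(np.float32)))
    gy,gx=np.nonzero(g); R[n]=dict(cap=(gx.mean(),gy.mean())); print(" cap px",R[n],g.sum(),P[g].mean(0))
    # block: top face
    m=big((V<110)&(abs(P[...,2]-.118)<.006)&(P[...,0]>.3)); q=P[m]
    cnt=max(cv2.findContours(m.astype(np.uint8),0,2)[0],key=cv2.contourArea)
    w=ray_z(i,cnt[:,0],np.median(q[:,2]))[:,:2].astype(np.float32)
    print(" block z",np.median(q[:,2]),cv2.minAreaRect(w),len(q))
    rc=cv2.minAreaRect(w); R[n]["blk"]=cv2.boxPoints(rc); print(np.round(R[n]["blk"],4).tolist())
    am=(H<16)&(S>120)&(V>60)&(V<200)&(P[...,2]>.07)&(P[...,2]<.11); print(" amber",am.sum(),np.median(P[am],0))
    z=abs(P[...,2]-.002)<.003
print(tri(d["scene"],R["scene"]["cap"],d["top"],R["top"]["cap"]))
E
python3 m.py
```

```text
scene cradle ((0.5398371815681458, 0.318867951631546), (0.11009656637907028, 0.09345290809869766), 10.847497940063477) 0.011316107440324963
 vial 196 zmax [0.05371787 0.90963817 0.90963817] ((0.7951647043228149, -0.001684635877609253), (0.05979544296860695, 0.8560947179794312), 38.793338775634766)
 cap px {'cap': (np.float64(443.1698113207547), np.float64(174.9056603773585))} 53 [0.51991189 0.30637557 0.0601703 ]
 block z 0.11756464953659806 ((0.6238976120948792, -0.018422424793243408), (0.046509455889463425, 0.18302170932292938), 13.886880874633789) 1756
[[0.5794000029563904, 0.06480000168085098], [0.6233000159263611, -0.1128000020980835], [0.66839998960495, -0.10170000046491623], [0.6244999766349792, 0.07599999755620956]]
 amber 116 [0.6370395  0.03828518 0.09730671]
top cradle ((0.5386545062065125, 0.3170646131038666), (0.11095888912677765, 0.09126903861761093), 11.610183715820312) 0.012115218990659815
 vial 388 zmax [0.05423218 0.05860203 1.16740944] ((0.46506085991859436, 0.14995481073856354), (0.4115545153617859, 0.058404237031936646), 66.62157440185547)
 cap px {'cap': (np.float64(116.49), np.float64(246.15))} 100 [0.5152165  0.31050764 0.05310457]
 block z 0.11740195616786986 ((0.6140286922454834, -0.07731478661298752), (0.002421964891254902, 0.048095133155584335), 14.067832946777344) 31
[[0.6069999933242798, -0.05429999902844429], [0.6187000274658203, -0.10090000182390213], [0.6209999918937683, -0.10029999911785126], [0.6093999743461609, -0.053700000047683716]]
 amber 74 [0.63941019 0.03943227 0.09898791]
(array([0.51556758, 0.31104694, 0.05341915]), np.float64(0.001402877743828995))
```

```bash
cat > m2.py <<'E'
import pickle,sys; from h import *
d=pickle.load(open("d0.pkl","rb"))
W={}
for n,i in d.items():
    P=cloud(i); hsv=cv2.cvtColor(i["pixels"],cv2.COLOR_RGB2HSV); H,S,V=[hsv[...,k].astype(int) for k in range(3)]
    near=np.hypot(P[...,0]-.623,P[...,1]+.02)<.12
    m=near&(abs(P[...,2]-.118)<.012)&(V<150); m=big(cv2.morphologyEx(m.astype(np.uint8),cv2.MORPH_OPEN,np.ones((3,3))))
    cnt=max(cv2.findContours(m.astype(np.uint8),0,2)[0],key=cv2.contourArea)
    rc=cv2.minAreaRect(ray_z(i,cnt[:,0],.118)[:,:2].astype(np.float32))
    print(n,"block",rc,np.median(P[m][:,2]),np.median(hsv[m],0))
    # vial body+cap by world box around the cradle
    c,s=np.cos(.197),np.sin(.197); D=P[...,:2]-[.539,.318]; X=D@[c,s]; Y=D@[-s,c]
    vm=(abs(X)<.05)&(abs(Y)<.03)&(P[...,2]>.04)&(P[...,2]<.07)
    vm=big(vm); q=P[vm]; t=q[:,2]>.047
    ax=cv2.minAreaRect(q[t][:,:2].astype(np.float32)); l=cv2.fitLine(q[t][:,:2].astype(np.float32),cv2.DIST_HUBER,0,.01,.01).ravel()
    print(" vial",vm.sum(),"ztop",np.percentile(q[:,2],[80,90,97]),ax,"line yaw",np.arctan2(l[1],l[0]),l[2:])
    cnt=max(cv2.findContours(vm.astype(np.uint8),0,2)[0],key=cv2.contourArea)
    W[n]=cv2.minAreaRect(cnt)
    print(" px",W[n], ray_z(i,W[n][0],.048))
print("tri vial",tri(d["scene"],W["scene"][0],d["top"],W["top"][0]))
a=d["top"]["pixels"]; b=np.hstack([cv2.resize(a[195:275,85:165],(400,400),interpolation=2),cv2.resize(a[150:280,230:360][:,:],(400,400),interpolation=2)])
cv2.imwrite("pics/crop1.png",b[:,:,::-1])
E
python3 m2.py
```

```text
scene block ((0.6254839301109314, -0.019499771296977997), (0.04882753640413284, 0.18528327345848083), 13.943422317504883) 0.11746076223403962 [106.  61. 103.]
 vial 232 ztop [0.05488269 0.05629312 0.05718682] ((0.5389525890350342, 0.3185705840587616), (0.058945849537849426, 0.023408180102705956), 6.852299690246582) line yaw 0.23549548 [0.547004   0.31684455]
 px ((450.77703857421875, 181.91217041015625), (26.039470672607422, 9.183563232421875), 35.53767776489258) [[0.53923491 0.31738841 0.048     ]]
top block ((0.6217666864395142, -0.020082145929336548), (0.04671703651547432, 0.17990708351135254), 13.765291213989258) 0.1184802098813258 [111.  30. 120.]
 vial 405 ztop [0.05604083 0.05700965 0.05836292] ((0.5374401807785034, 0.3166787922382355), (0.059873729944229126, 0.02183275856077671), 11.319870948791504) line yaw 0.19717856 [0.5376256 0.3155048]
 px ((114.64324951171875, 234.24057006835938), (33.53195571899414, 12.217068672180176), 81.02737426757812) [[0.53760882 0.31670986 0.048     ]]
tri vial (array([0.53815612, 0.31781026, 0.04653556]), np.float64(0.001378328485518737))
```

View pics/crop1.png

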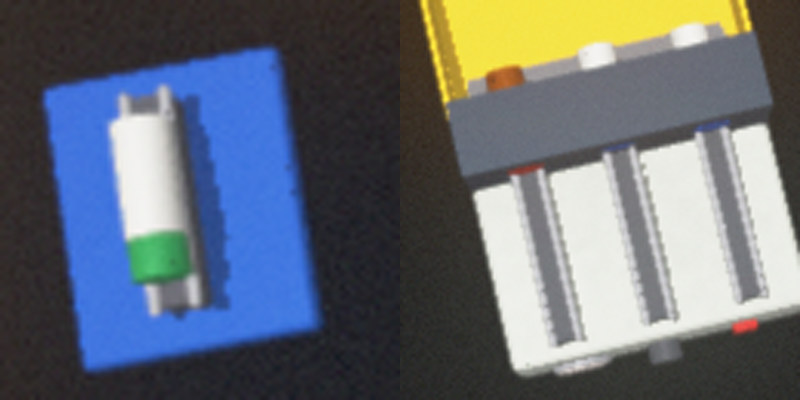

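The crop confirms the vial aligned with the cradle, and the red cap in the left (+y) bore, rail 0 at about top px (277,234). Next I grasp.

```bash
cat >> h.py <<'E'
YAW=.2418; C=np.array([.6236,-.0198])-.022*np.array([np.cos(YAW),np.sin(YAW)])
def ch(x,y,z): c,s=np.cos(YAW),np.sin(YAW); return [C[0]+c*x-s*y,C[1]+s*x+c*y,z]
def quat(yaw): p=yaw+np.pi; return [np.cos(p/2),np.sin(p/2),0,0]
E
python3 - <<'E'
import pickle; from h import *; from cell import r,optics
d=pickle.load(open("d0.pkl","rb"))
print("rail0",ch(-.05,.055,.09),ray_z(d["top"],[277,234.5],.081))
v=[.5385,.3176]; q=quat(.1975)
print(r.inverse_kinematics(v+[.18],q), r.inverse_kinematics(ch(-.05,.055,.2),quat(YAW)))
r.set_gripper(.65,30)
r.move_to(v+[.15],q); r.move_linear(v+[.048]); 
r.set_gripper(0.,30); print(r.current_opening(),r.current_finger_force(),r.current_t(),r.current_tool_pos())
r.move_linear(v+[.2]); print(r.current_opening(),r.current_finger_force(),r.current_contact_force(),r.current_t())
for n in("scene","top"): cv2.imwrite(f"pics/{n}1.png",optics.get_image(n)["pixels"][:,:,::-1])
E
```

```text
rail0 [np.float64(0.5405247996694575), np.float64(0.016359522812673173), 0.09] [[0.53661995 0.01651566 0.081     ]]
[ 4.58428542e-01  5.63369010e-01  1.51342506e+00 -4.44089210e-16
  1.06479858e+00 -1.30986778e+00] [-5.58376878e-02  3.96405243e-01  1.72946395e+00 -4.44089210e-16
  1.01572346e+00 -1.86843401e+00]
0.24461165438311908 30.157785415649414 3.375 [0.5391706  0.31943499 0.04969051]
0.24593395587900624 29.562588930130005 [-1.11668212  0.57546946 -0.57977344] 4.5417
```

Run:
```python
from h import *; from cell import r,optics
print(r.current_tool_pos(),r.current_ee_rot(),quat(.1975))
q=quat(YAW)
r.move_to(ch(-.05,.055,.2),q); r.sleep(.2); print(ch(-.05,.055,.2),r.current_tool_pos(),r.current_opening(),r.current_t())
r.move_linear(ch(-.05,.055,.12)); r.sleep(.2)
print(ch(-.05,.055,.12),r.current_tool_pos(),r.current_contact_force())
import pickle; d={}
for n in("scene","top"):
    d[n]=optics.get_image(n)
pickle.dump(d,open("d1.pkl","wb"))
a=d["scene"]["pixels"][170:320,240:440]; b=d["top"]["pixels"][130:280,220:370]
cv2.imwrite("pics/p2.png",np.hstack([cv2.resize(a,(400,300)),cv2.resize(b,(300,300))])[:,:,::-1])
```

```text
[0.53817839 0.31742212 0.19894724] [-9.85726549e-02  9.95129506e-01 -3.03182902e-04 -7.79052439e-04] [np.float64(-0.09858958376927841), np.float64(0.9951281796694336), 0, 0]
[np.float64(0.5405247996694575), np.float64(0.016359522812673173), 0.2] [0.54066721 0.01728508 0.19991888] 0.24402142882090477 5.9917
[np.float64(0.5405247996694575), np.float64(0.016359522812673173), 0.12] [0.54098233 0.01635401 0.1209209 ] [-0.01195611 -0.15962046  0.25814655]
```

View pics/p2.png

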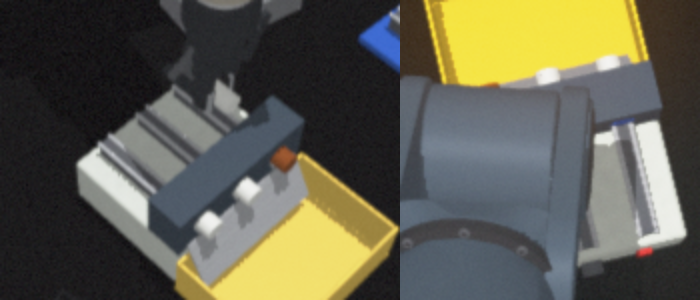

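The vial hangs level over the left (+y) rails (scene crop ~(225,95)), with the amber tip at crop (285,158). I lower it and release.

Run:
```python
from h import *; from cell import r,optics
for z in(.097,.0945,.0935):
    r.move_linear(ch(-.05,.055,z),vel=.04); f=r.current_contact_force(); print(z,r.current_tool_pos()[2],f)
    if abs(f[2])>4: break
r.sleep(.2); r.set_gripper(.5); r.sleep(.4); print(r.current_finger_force(),r.current_opening())
r.move_linear(ch(-.05,.055,.16)); 
r.set_gripper(0.,20)
r.move_linear(ch(-.17,.055,.16),vel=.25); r.sleep(.1);print(r.current_t(),r.current_tool_pos(),ch(-.17,.055,.16))
import pickle
d={n:optics.get_image(n) for n in("scene","top")}
pickle.dump(d,open("d2.pkl","wb"))
a=d["scene"]["pixels"][170:320,240:440]; b=d["top"]["pixels"][130:280,220:370]
cv2.imwrite("pics/p3.png",np.hstack([cv2.resize(a,(400,300)),cv2.resize(b,(300,300))])[:,:,::-1])
```

```text
0.097 0.09636474846891928 [-0.80363292 10.06888149  0.20563429]
0.0945 0.09455711686598905 [-2.84409258 11.42255738 10.21540361]
0.0 0.4995077136362276
10.6917 [ 0.42523025 -0.01231798  0.16019591] [np.float64(0.4240157752548479), np.float64(-0.012374555038476072), 0.16]
```

View pics/p3.png

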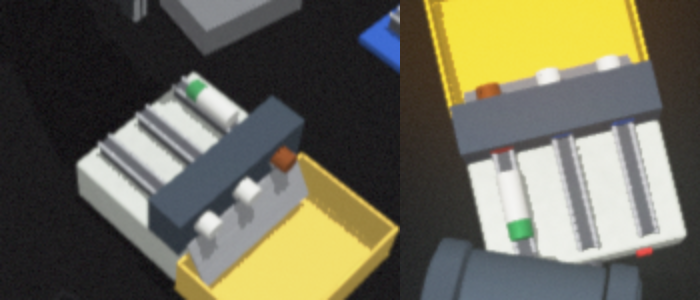

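The vial lies on the left rails between crop px (503,165) and (520,235), aligned with them. I'll measure its pose and the rail line before pushing.

Run:
```python
import pickle; from h import *
d=pickle.load(open("d2.pkl","rb")); c,s=np.cos(YAW),np.sin(YAW); W={}
for n,i in d.items():
    P=cloud(i); D=P[...,:2]-C; X=D@[c,s]; Y=D@[-s,c]
    m=big((X>-.1)&(X<-.005)&(abs(Y-.055)<.02)&(P[...,2]>.088)&(P[...,2]<.112)); q=np.c_[X[m],Y[m]]
    rc=cv2.minAreaRect(np.float32(q)); print(n,m.sum(),"changer frame",rc,"z",np.percentile(P[m][:,2],[50,90,97]))
    cnt=max(cv2.findContours(m.astype(np.uint8),0,2)[0],key=cv2.contourArea); W[n]=cv2.minAreaRect(cnt)[0]
    m=big((abs(P[...,2]-.118)<.008)&(X>-.02)&(X<.06)&(abs(Y)<.1)); q=np.float32(np.c_[X[m],Y[m]]); print(" block",cv2.minAreaRect(q), np.percentile(q,[2,98],axis=0))
p=tri(d["scene"],W["scene"],d["top"],W["top"]); print(p,(p[0][:2]-C)@np.array([[c,-s],[s,c]]))
```

```text
scene 269 changer frame ((-0.050444308668375015, 0.056346502155065536), (0.060966722667217255, 0.023656968027353287), 3.5534629821777344) z [0.09830226 0.10125608 0.10223075]
 block ((0.021442748606204987, 0.002820417284965515), (0.18393591046333313, 0.04633916914463043), 89.97146606445312) [[ 0.00026741 -0.08693711]
 [ 0.04361117  0.08828203]]
top 424 changer frame ((-0.05147850513458252, 0.05501726642251015), (0.059922680258750916, 0.02172236144542694), 0.3553869128227234) z [0.09955216 0.10262844 0.10407852]
 block ((0.021079272031784058, 0.00016863644123077393), (0.045341167598962784, 0.18012511730194092), 0.11867867410182953) [[-0.00088016 -0.08599811]
 [ 0.04221409  0.08673925]]
(array([0.53977543, 0.01661376, 0.09275906]), np.float64(0.0011694920799329522)) [-0.0506667   0.05542628]
```

The vial is seated at changer x −51 mm, y +55 mm. I push in stages with the shut fingers and watch the force.

Run:
```python
from h import *; from cell import r,optics
import pickle
z=.1065; y=.0555
r.move_linear(ch(-.112,y,.16)); r.move_linear(ch(-.112,y,z),vel=.08); r.sleep(.2); f0=r.current_contact_force(); print(f0,r.current_tool_pos(),r.current_opening())
for x in(-.09,-.06,-.035,-.022,-.017):
    r.move_linear(ch(x,y,z),vel=.05); f=r.current_contact_force()-f0; print(x,np.round(f,2))
    if np.linalg.norm(f)>15: break
print(r.current_t(),r.current_tool_pos())
d={n:optics.get_image(n) for n in("scene","top")}
pickle.dump(d,open("d3.pkl","wb"))
a=d["scene"]["pixels"][170:320,240:440]; b=d["top"]["pixels"][130:280,220:370]
cv2.imwrite("pics/p4.png",np.hstack([cv2.resize(a,(400,300)),cv2.resize(b,(300,300))])[:,:,::-1])
```

```text
[-1.27157329 -0.76133541  0.06754588] [0.48044318 0.00199223 0.1069244 ] 0.005134032121210344
-0.09 [ 0.92  1.23 -0.58]
-0.06 [ 1.26  1.33 -0.6 ]
-0.035 [ 0.97  1.29 -0.36]
-0.022 [ 1.05  0.7  -0.47]
-0.017 [ 0.6   0.8  -0.07]
14.9917 [0.57265642 0.02478427 0.10649327]
```

View pics/p4.png

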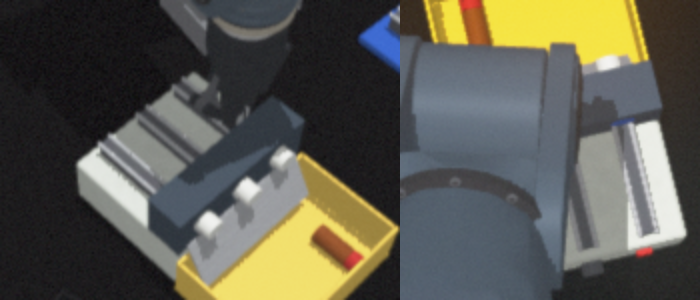

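The amber vial is in the bin (crop (338,245)), and the fresh vial already protrudes at the back (crop (283,158)). I creep to flush, stopping if the fingers touch the block.

Run:
```python
from h import *; from cell import r,optics
import pickle
z=.1065; y=.0555; c,s=np.cos(YAW),np.sin(YAW); f0=r.current_contact_force()
for x in(-.0155,-.014,-.0125,-.0115,-.0105):
    r.move_linear(ch(x,y,z),vel=.02); r.sleep(.15); f=r.current_contact_force()-f0; print(x,np.round(f,2),f[0]*c+f[1]*s)
    if f[0]*c+f[1]*s<-5: break
r.move_linear(ch(-.10,y,z),vel=.1); r.move_linear(ch(-.17,y,.2),vel=.25)
r.sleep(.1); print(r.current_t())
d={n:optics.get_image(n) for n in("scene","top")}
pickle.dump(d,open("d4.pkl","wb"))
# protrusion at the back of the block, top and scene views
for n,i in d.items():
    P=cloud(i); D=P[...,:2]-C; X=D@[c,s]; Y=D@[-s,c]
    for yb in(.055,0,-.055):
        m=(abs(Y-yb)<.008)&(X>.044)&(X<.085)&(P[...,2]>.092)&(P[...,2]<.108); print(n,yb,m.sum(),np.percentile(X[m],[90,95,99]) if m.any() else "")
a=d["scene"]["pixels"][200:300,280:400]; b=d["top"]["pixels"][130:280,220:370]
cv2.imwrite("pics/p5.png",np.hstack([cv2.resize(a,(480,400)),cv2.resize(b,(320,400))])[:,:,::-1])
```

```text
-0.0155 [-0.91  0.29  0.01] -0.8101528142477725
-0.014 [-0.54 -1.11 -0.18] -0.7893843807239298
-0.0125 [-1.3   0.15  0.18] -1.2232968930716628
-0.0115 [-7.37 -2.15  4.1 ] -7.669583702445456
18.4417
scene 0.055 64 [0.05846559 0.05878655 0.05919118]
scene 0 71 [0.06075027 0.06085036 0.06145477]
scene -0.055 77 [0.05970564 0.05985203 0.06012012]
top 0.055 56 [0.05709163 0.05782358 0.05886072]
top 0 66 [0.05929047 0.05955695 0.06038922]
top -0.055 58 [0.05805322 0.0589046  0.05966467]
```

View pics/p5.png

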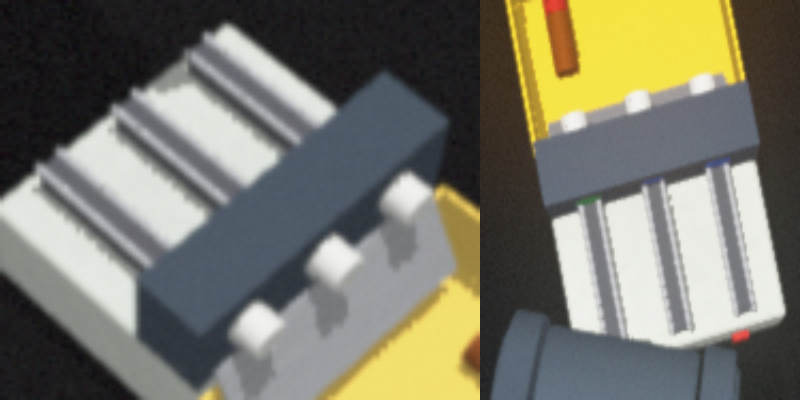

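The fingers touched the block face, so the vial is flush. Its green cap shows at the bore mouth (crop (590,200)), it protrudes about 15 mm at the back like its neighbours, and the amber vial is in the bin.

```bash
python3 -c "
from cell import r
print(r.hand_in(), r.current_t())"
```

```text
the job is handed in; nothing more can be done
the job is handed in; nothing more can be done
```

The fresh vial is flush in the +y bore, the amber vial lies in the yellow bin, and the job was handed in after roughly 18.5 s of the 48 s; the hand-in did not report a verdict.

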